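Lock the dust trap lid with the forked key

TASK

One of the four captive screws on the lid of the low blue dust trap is still loose: its bar stands askew while the other three lie along the lid's long edges. Take the forked key (the upright key with two prongs, not the one that ends in a round tube), set it down over the loose screw's bar, and turn it clockwise, seen from above, as far as it goes, so that the bar lies along the long edge like the others. Let go and leave the key standing on that screw, and leave the tube key standing where it is.

Things in the scene. Friction and masses are not known exactly. Their poses are not given: they have to be found in the camera images.
- fork_key: Upright loose key, 0.25 kg. Origin: centre of underside (prong tips), z up. Square grey handle 28 x 28 mm, faces square to x and y, 40-110 mm above origin; grip at 75-100. Below it a steel fork: bridge 36 x 40 mm (x, y) at 32-40 mm, prongs at +x and -x, 32 mm deep, 40 mm long in y. The gap runs along y, open-ended, 16 mm wide, flaring to 26 mm at the tips. A half turn looks the same.
- loose_screw (a joint): Angle of the loose screw, rad, growing clockwise from above. 0 = open, 1.2 = hard stop, home, bar along the lid's long edge (the other screws are within 0.06 of it). Starts at 0 to 0.2, turns stiffly (0.08 N m), stays where left. The seated key has about 0.2 rad (11 degrees) of play on the bar to each side, so it must turn that much further than the bar.
- loose_head (a point): Centre of the top of the loose screw's head, turning with it: an upright steel bar, 48 mm long along this y, 8 mm thick along x, edges rounded, standing 24 mm above the flat lid; z up. With the key seated, its y axis lies along this y (either way round), its prong tips rest on the lid 24 mm below this point, and it stands by itself.
- trap: The dust trap, fixed: low blue steel box, grey level lid 160 x 230 mm (x, y; long edges along y), lid top 55 mm above the bench. Origin: centre of underside. Four like screws stand at x = +-45, y = +-75 mm; the loose one may be any of them. A small loose round fossil, 42 mm across, 13 mm high, lies near the lid's middle.
- tube_key: The tube key, to be left standing: same handle and height (110 mm) as the forked key, but a round dark steel tube, 38 mm across and 40 mm tall, in place of the fork. Origin: centre of underside; z up. Stands upright and loose on the bench, at least 90 mm from the forked key (centre to centre).
Not all that is in view belongs to the job. Leave any pink or purple look-alike of the fork_key alone.

How it is judged:
On the way, in this order (a step that is already met when the one before it is completed fails the run):
1. the forked key is set down over the bar of the loose screw, upright, while that screw is still loose (horizontal distance between fork_key and loose_head below 0.015 m and z of fork_key in the frame of loose_head below -0.012 m and angle between fork_key's own z axis and vertical below 0.25 rad and value of joint loose_screw below 0.6 rad), for 0.1 s.
2. the screw is turned home with the key on it (horizontal distance between fork_key and loose_head below 0.015 m and z of fork_key in the frame of loose_head below -0.012 m and value of joint loose_screw above 1 rad), for 0.1 s.
At the end, for the whole second after the job is handed in: The loose screw is turned home: its joint reads more than 1.0 rad (within about 11 degrees of the stop). The forked key, released and at rest, stands upright (within 11 degrees) on that screw, its origin within 15 mm sideways of the head's centre and at least 12 mm below the head's top (all of step 2 and angle between fork_key's own z axis and vertical below 0.2 rad and linear speed of fork_key below 0.03 m/s); the robot touches nothing.
It fails at once if the tube key is pushed more than 40 mm from its place or tipped by more than 30 degrees (distance of tube_key from where it was at the start of the episode above 0.04 m or angle between tube_key's own z axis and vertical above 0.52 rad).
It also fails if it takes over 43 s, if anything falls off the work surface, if the arm or the gripper's body presses on something with over 40 N, if the wrist force passes 120 N, or if a joint passes its speed limit or range.

ROBOT

A 6-joint arm with a two-finger parallel gripper is mounted at the origin on the work surface. World frame = base frame: x ahead of the robot, y to its left, z up, the work surface at z = 0. Lengths are in m, angles in rad, forces in N, time in s.
With the tool pointing down it reaches from about 0.25 to 0.775 m from the base axis. Payload 4 kg.
Tool frame: the origin (TCP) lies at the centre of the arm's flange, where the gripper is bolted on; the fingertips stand ahead of it and the grasp point (between the pads) lies 180 mm ahead of it (robot.tcp_to_tips is the z of the fingertips in the tool frame, in m); z points along the fingers, y is the direction in which the jaws open and shut (so a half turn about z gives the same grasp; the last joint's range is limited). The gripper opens to 94 mm and grips with 3 to 60 N. Pads are 16 mm wide; open, the fingers measure 119 mm over their backs; the gripper's body (75 mm by 177 mm) begins 78 mm behind the grasp point.
Start: joints at [1.081, 0.087, 1.371, -0, 1.684, -0.103], TCP at [0.207, 0.509, 0.405] pointing down, gripper open.
Joint ranges: [-3.1, 3.1], [-0.76, 2.03], [0.27, 2.55], [-1.08, 4.22], [0.17, 2.65], [-2.57, 2.57]. Speed limits (rad/s): [2.79, 2.79, 3.14, 3.14, 3.14, 3.14].

INTERFACE

Orientations are given as [roll, pitch, yaw] about the fixed x, y, z axes, in that order (R = Rz(yaw) Ry(pitch) Rx(roll)).
In Python, from bench import robot gives the robot as it stands.
- The arm moves only by the tool move_arm, never from a script. Its argument "increments" is a list that holds one entry, the list of rows, each a list of 7 numbers: the opening, from 0 (shut) to 1 (fully open), then the shift along the tool's x, y, z as a fraction of full scale, then the turn, a rotation vector about the tool's x, y, z as a fraction of full scale. In form: [[[jaw, dx, dy, dz, rx, ry, rz], ...]]. A call has 1 to 8 rows; each row is the pose to reach, as a shift and turn from the pose commanded when the call began, along the tool's axes at that moment; what a row does not reach only later rows make up. Full scale, the value 1, is 0.1 m for a shift and pi/2 rad for a turn. A row lasts 1/12 s, in which the tool goes at most 41.7 mm and 7.16 degrees, less where a joint would pass 70% of its speed; a pose out of reach is approached as far as the arm can. A call with a number of a shift or a turn outside -1 to 1 is refused whole. A call with a gripper value outside its range is refused whole. The fingers move at their own pace and stop on an object; the grip force is fixed at half the most. Time passes only in rows, so rows that repeat a pose let the fingers close. It gives the time, the measured TCP pose, the force and the opening at its end, in the units of the state.
- robot.get_obs(): the state, without advancing time (a new reading comes with each control period).
- robot.snapshot(name): name is "scene" or "top" or "wrist"; returns (picture, depth): 480x640x3 uint8, red, green, blue; 480x640 float32, m along the optical axis (not along the pixel's ray), 0 where there is no reading.
- robot.camera_params(name): a dict with "mtx" (3x3 intrinsics, pixels), "R" (3x3) and "t" (3): a world point X has camera coordinates R X + t. Camera axes: x right, y down, z forward; pixel columns grow to the right and rows downward; lengths in m; the calibration is good to about 2 mm. A picture is of the moment at which its call begins: read the wrist's pose just before it. camera_params takes no time and is no camera call; for the wrist camera it gives the pose at the moment of the call.
- robot.close_job(): hands the job in, once; it reports no verdict.
The state is a dict: "time": time; "joint_positions": joint angles; "qvel": joint speeds; "joint_torque": joint torques, N m; "tool_pos": TCP position; "ee_rot": TCP orientation; "wrist_force": force on the tool from outside, world axes, zero at the start; "wrist_torque": the same for the moment, N m; "width": finger opening in m.
Only numpy, scipy, OpenCV 4.12 (cv2) and the standard library are available. Lean on these libraries where they do the work, as an engineer would, in place of code of your own. Each camera call takes 0.05 s, during which the arm holds its last target.

## Working session

There is one attempt and no reset: what is moved stays moved. The work goes in short steps, Python scripts to look and compute and a tool call to move; the robot and the scene stay as the last step left them, time stands still between calls to the robot, and variables do not carry over. Pictures are saved under pics/ and viewed, and the job is handed in when it is done.

Besides the shell and the picture viewer there is one more tool, called after ">>>" in YAML: its name, and indented under it one key for each argument. move_arm: Moves the arm, as the interface text tells. Its arguments: {"type":"object","properties":{"increments":{"type":"array","items":{"type":"array","items":{"type":"array","items":{"type":"number","minimum":-1,"maximum":1}}}}},"required":["increments"]}

```bash
mkdir -p pics
cat > h.py <<'E'
import numpy as np, cv2
from bench import robot
def snap(n,f):
    p=robot.camera_params(n); im,d=robot.snapshot(n)
    cv2.imwrite('pics/'+f+'.png',im[:,:,::-1]); np.savez('pics/'+f+'.npz',im=im,d=d,**p)
def load(f): return np.load('pics/'+f+'.npz')
def w(f,u,v,z=None):
    q=load(f);K=q['mtx'];R=q['R'];t=q['t']
    r=np.linalg.inv(K)@np.array([u,v,1.])
    if z is None: return R.T@(r*q['d'][int(round(v)),int(round(u))]-t)
    c=-R.T@t; dr=R.T@r
    return c+dr*(z-c[2])/dr[2]
def crop(f,x0,y0,x1,y1,s,o):
    im=cv2.imread('pics/'+f+'.png')[y0:y1,x0:x1]
    cv2.imwrite('pics/'+o+'.png',cv2.resize(im,None,fx=s,fy=s,interpolation=cv2.INTER_CUBIC))
E
python3 - <<'E'
from h import *
snap('scene','s0');snap('top','t0');print(robot.get_obs()); print(robot.tcp_to_tips)
E
```

```text
{'time': 0.1, 'joint_positions': array([ 1.08086868e+00,  8.78678401e-02,  1.37207717e+00, -6.18112331e-05,
        1.68361338e+00, -1.03132578e-01]), 'qvel': array([ 3.32877139e-04, -2.22655983e-03, -3.56538587e-03,  5.84834083e-05,
        1.39932152e-03, -6.91657864e-04]), 'joint_torque': array([ 1.45275506e-03, -3.41254163e+01, -3.03301620e+01,  7.18936999e-02,
        3.04103410e-02, -1.00392458e-04]), 'tool_pos': array([0.20745261, 0.50926338, 0.40364126]), 'ee_rot': array([-3.13963104e+00, -1.41266380e-04,  2.75479054e+00]), 'wrist_force': array([-0.21782448, -0.04699229, -0.68246291]), 'wrist_torque': array([0.02375506, 0.01469465, 0.02769607]), 'width': 0.09402326190430611}
0.1992
```

View pics/t0.png

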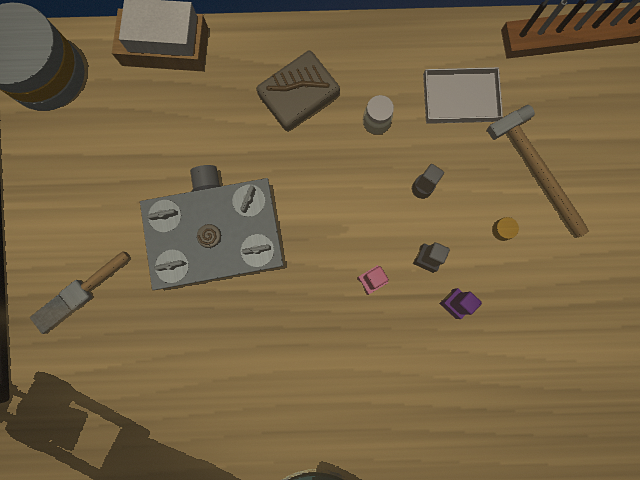

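View pics/s0.png

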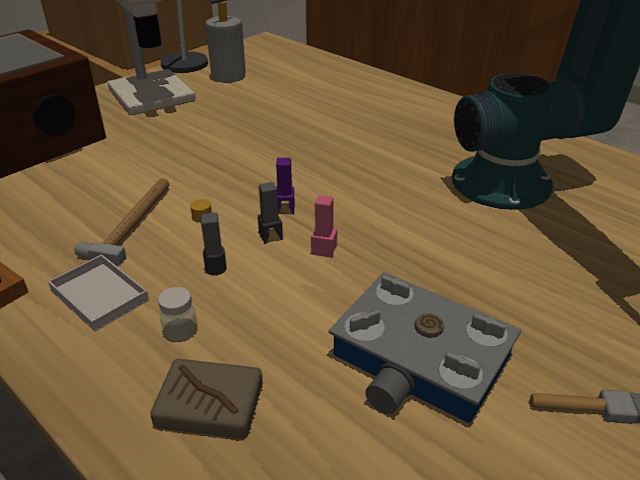

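The loose screw is at top-view pixel (248,200). The fork key's handle top is near (435,250) and the tube key's is near (432,175). The pink and purple look-alikes are at (375,278) and (465,303).

Run:
```python
from h import *
crop('t0',350,150,500,330,5,'c1'); 
im=cv2.imread('pics/t0.png')[150:330,350:500]; cv2.imwrite('pics/c1.png',cv2.resize(im,(500,600),interpolation=cv2.INTER_CUBIC))
crop('t0',130,170,290,290,5,'c2')
for p in [(438,250),(433,174),(248,200),(248,215),(209,236),(435,256),(380,275),(465,302)]: print(p,w('t0',*p))
print(load('t0')['t'],load('t0')['R'])
```

```text
(438, 250) [ 0.47357521 -0.21364499  0.11169002]
(433, 174) [ 0.60124271 -0.2130142   0.11061073]
(248, 200) [0.57237358 0.10010692 0.07838693]
(248, 215) [0.55053993 0.10351772 0.05501378]
(209, 236) [0.51310998 0.16893927 0.06876555]
(435, 256) [ 0.46384141 -0.20807515  0.11221571]
(380, 275) [ 0.43549818 -0.11749141  0.11065016]
(465, 302) [ 0.38842607 -0.25315476  0.10777769]
[-0.01091524  0.515558    0.90242437] [[-0.02698715 -0.99963506 -0.00120398]
 [-0.98936006  0.02688197 -0.14298265]
 [ 0.14296283 -0.00266752 -0.98972446]]
```

View pics/c1.png

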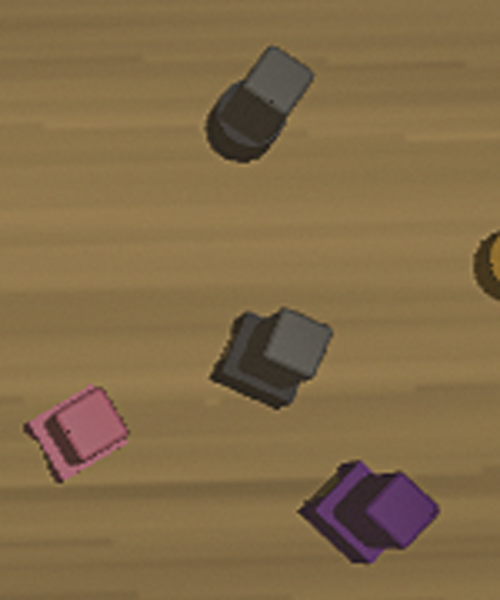

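View pics/c2.png

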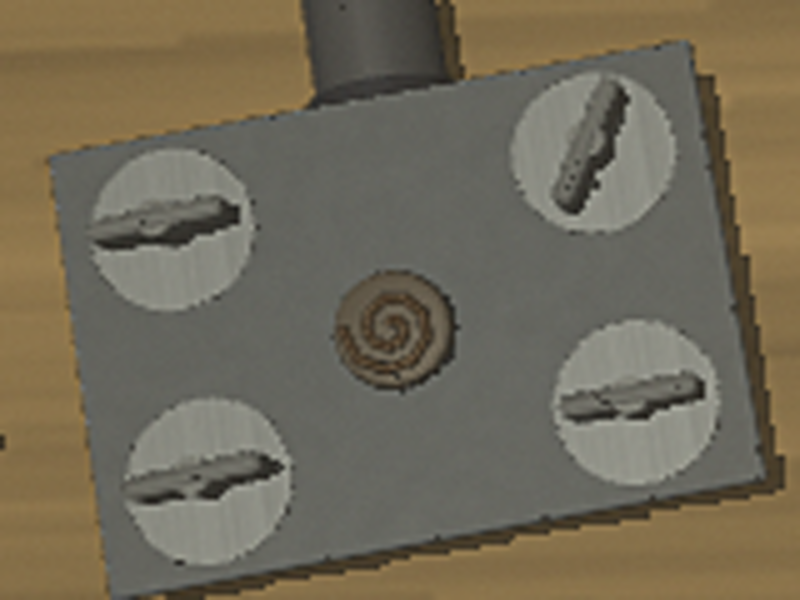

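```bash
cat >> h.py <<'E'
def cloud(f):
    q=load(f);K=q['mtx'];d=q['d'];v,u=np.mgrid[:480,:640]
    P=np.stack([u,v,np.ones_like(u)],-1)@np.linalg.inv(K).T*d[...,None]
    return (P-q['t'])@q['R']
def rect(P,c,r,z0,z1):
    m=(np.hypot(P[...,0]-c[0],P[...,1]-c[1])<r)&(P[...,2]>z0)&(P[...,2]<z1)
    X=P[m]; b=cv2.minAreaRect((X[:,:2]*1000).astype(np.float32)); bp=cv2.boxPoints(b)/1000
    e=bp[1]-bp[0],bp[2]-bp[1]
    L=max(e,key=np.linalg.norm)
    print('n',len(X),'mean',X.mean(0).round(4),'ctr',np.array(b[0]).round(1),'size',np.array(b[1]).round(1),'long-ang',np.degrees(np.arctan2(L[1],L[0])).round(1)%180)
E
python3 - <<'E'
from h import *
P=cloud('t0')
print('fork');rect(P,(.47,-.21),.04,.103,.13)
print('tube');rect(P,(.60,-.21),.04,.103,.13)
print('pink');rect(P,(.435,-.117),.04,.103,.13)
for c in [(.572,.1)]+[tuple(w('t0',130+a/5,170+b/5,.055)[:2]) for a,b in [(593,152),(637,402),(172,230),(208,482)]]:
    print(c);rect(P,c,.035,.07,.09)
co=[w('t0',350+a/3.333,150+b/3.333,.11)[:2] for a,b in [(286,308),(332,325),(310,380),(262,361)]]
co=np.array(co);print(co,co.mean(0)); d=np.diff(np.vstack([co,co[:1]]),axis=0);print(np.degrees(np.arctan2(d[:,1],d[:,0])),np.linalg.norm(d,axis=1))
# lid corners
co=np.array([w('t0',130+a/5,170+b/5,.055)[:2] for a,b in [(52,157),(690,42),(765,480),(112,596)]]);print(co,co.mean(0));d=np.diff(np.vstack([co,co[:1]]),axis=0);print(np.degrees(np.arctan2(d[:,1],d[:,0])),np.linalg.norm(d,axis=1))
o=robot.get_obs();print(o['tool_pos'],np.degrees(o['ee_rot']))
E
```

```text
fork
n 298 mean [ 0.4695 -0.2149  0.1093] ctr [ 470.  -215.6] size [27.9 28.5] long-ang 153.8
tube
n 275 mean [ 0.6016 -0.2129  0.1093] ctr [ 602.5 -213.6] size [27.9 28.3] long-ang 142.4
pink
n 296 mean [ 0.4329 -0.112   0.1094] ctr [ 433.1 -112.5] size [27.7 28.1] long-ang 119.1
(0.572, 0.1)
n 155 mean [0.5762 0.1023 0.0774] ctr [577.5 102.6] size [13.  47.7] long-ang 163.4
(np.float64(0.576668879135376), np.float64(0.10227798330036168))
n 155 mean [0.5762 0.1023 0.0774] ctr [577.5 102.6] size [13.  47.7] long-ang 163.4
(np.float64(0.48754631897106765), np.float64(0.08761425422848561))
n 151 mean [0.4877 0.0882 0.0777] ctr [488.3  88.2] size [12.3 46.1] long-ang 92.9
(np.float64(0.5527531480350246), np.float64(0.2503079082567433))
n 160 mean [0.553  0.2498 0.0776] ctr [553.4 250.5] size [12.2 47.2] long-ang 94.7
(np.float64(0.4636969121816197), np.float64(0.23645208354375488))
n 158 mean [0.4643 0.2353 0.0779] ctr [465.  236.4] size [12.3 48. ] long-ang 93.7
[[ 0.48634402 -0.21116906]
 [ 0.47733497 -0.23323123]
 [ 0.450622   -0.22082839]
 [ 0.46055998 -0.19792483]] [ 0.46871524 -0.21578838]
[-112.21256532  155.09454645   66.54369807  -27.18775635] [0.0238307  0.02945188 0.02496671 0.02898665]
[[0.58006824 0.29303378]
 [0.61554239 0.06758329]
 [0.45916392 0.04355227]
 [0.42525197 0.26896428]] [0.52000663 0.1682834 ]
[ -81.05794629 -171.2635735    98.55566057    8.83710457] [0.22822431 0.15821415 0.22794867 0.15667616]
[0.20745261 0.50926338 0.40364126] [-1.79887608e+02 -8.09396736e-03  1.57837872e+02]
```

Run:
```python
from h import *
crop('s0',190,140,350,290,5,'c3')
crop('s0',330,265,430,365,6,'c4')
q=load('s0')
K=q['mtx'];
def pr(X): c=q['R']@X+q['t']; p=K@c; return (p[:2]/p[2]).round(1)
for a in (65,155):
    u=np.array([np.cos(np.radians(a)),np.sin(np.radians(a)),0])
    b=np.array([.4695,-.2155,0]); print(a,[pr(b+s*u*.02) for s in(-1,1)], [(pr(b+s*u*.02)-[190,140])*5 for s in(-1,1)])
P=cloud('t0')
for c in [(.576,.102),(.4877,.088),(.553,.25),(.464,.236)]:
    m=(np.hypot(P[...,0]-c[0],P[...,1]-c[1])<.035)&(P[...,2]>.0765)
    X=P[m][:,:2]; C=np.cov(X.T);e,V=np.linalg.eigh(C);print(len(X),X.mean(0),np.degrees(np.arctan2(V[1,1],V[0,1]))%180,P[m][:,2].max())
```

```text
65 [array([268.2, 230.3]), array([274.8, 242. ])] [array([391. , 451.5]), array([424., 510.])]
155 [array([261.3, 238.4]), array([281.5, 233.8])] [array([356.5, 492. ]), array([457.5, 469. ])]
116 [0.57617912 0.10271115] 157.25054439774655 0.08311211658754383
113 [0.48812021 0.08908601] 99.47027963654982 0.08205061482710604
120 [0.55344095 0.24970928] 100.11494826973174 0.08190447265875542
127 [0.4646005  0.23537318] 101.4161310658586 0.08274048535155341
```

View pics/c3.png

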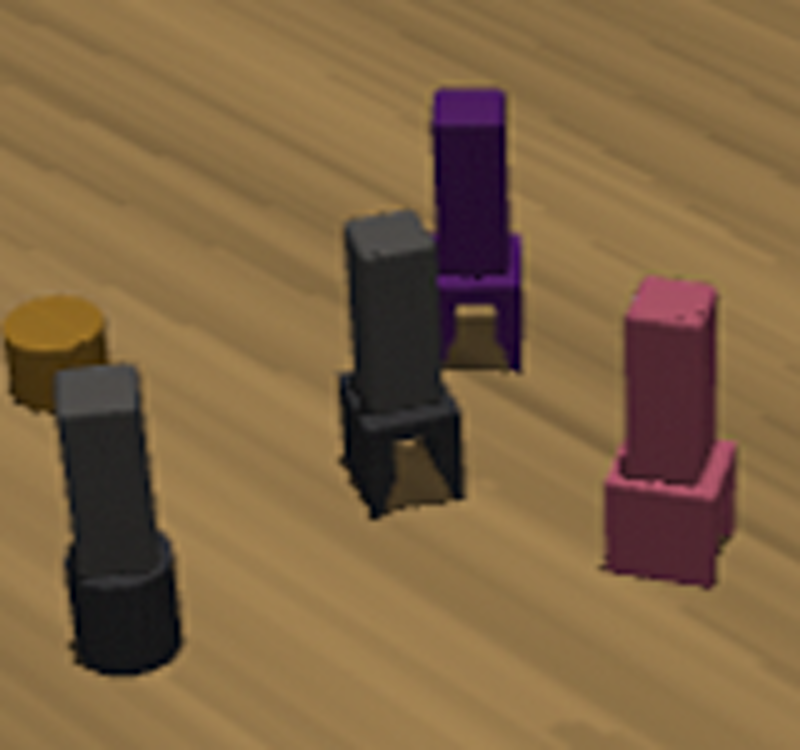

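The fork key's gap faces the scene camera, so its y axis lies along yaw ≈65°. The loose bar is at about 160° and home is about 99°. I'll travel over to the key at the current height.

>>> move_arm:
  increments:
    - [[1,-0.86,-0.955,0,0,0,0],[1,-0.86,-0.955,0,0,0,0],[1,-0.86,-0.955,0,0,0,0],[1,-0.86,-0.955,0,0,0,0]]

```text
time: 0.43
tool_pos: [0.2522, 0.3844, 0.4042]
ee_rot: [-3.138, 0.002, 2.75]
wrist_force: [-0.5, 1.2, 0.9]
width: 0.094
```

>>> move_arm:
  increments:
    - [[1,-0.86,-0.955,0,0,0,0],[1,-0.86,-0.955,0,0,0,0],[1,-0.86,-0.955,0,0,0,0],[1,-0.86,-0.955,0,0,0,0]]

```text
time: 0.77
tool_pos: [0.2961, 0.2636, 0.4046]
ee_rot: [-3.14, 0.002, 2.748]
wrist_force: [-0.1, 0.4, 0.6]
width: 0.0939
```

>>> move_arm:
  increments:
    - [[1,-0.86,-0.955,0,0,0,0],[1,-0.86,-0.955,0,0,0,0],[1,-0.86,-0.955,0,0,0,0],[1,-0.86,-0.955,0,0,0,0]]

```text
time: 1.1
tool_pos: [0.34, 0.1425, 0.4045]
ee_rot: [-3.139, 0.002, 2.746]
wrist_force: [0.1, 0.6, 0.1]
width: 0.0941
```

>>> move_arm:
  increments:
    - [[1,-0.86,-0.955,0,0,0,0],[1,-0.86,-0.955,0,0,0,0],[1,-0.86,-0.955,0,0,0,0],[1,-0.86,-0.955,0,0,0,0]]

```text
time: 1.43
tool_pos: [0.3836, 0.0219, 0.4042]
ee_rot: [-3.139, 0.001, 2.747]
wrist_force: [0.0, 0.8, -0.3]
width: 0.0942
```

>>> move_arm:
  increments:
    - [[1,-0.86,-0.955,0,0,0,0],[1,-0.86,-0.955,0,0,0,0],[1,-0.86,-0.955,0,0,0,0],[1,-0.86,-0.955,0,0,0,0],[1,-0.86,-0.955,0,0,0,0]]

```text
time: 1.85
tool_pos: [0.4265, -0.0956, 0.4038]
ee_rot: [3.141, -0.002, 2.752]
wrist_force: [-0.8, -0.6, -1.0]
width: 0.0934
```

Run:
```python
from h import *
snap('wrist','w1')
P=cloud('w1')
print('fork');rect(P,(.47,-.215),.04,.103,.13)
print('pink');rect(P,(.433,-.112),.04,.103,.13)
print('tube');rect(P,(.602,-.213),.04,.103,.13)
o=robot.get_obs();print(o['tool_pos'],np.degrees(o['ee_rot']))
```

```text
fork
n 362 mean [ 0.47   -0.2054  0.11  ] ctr [ 469.9 -206.1] size [15.8 20.7] long-ang 141.9
pink
n 1260 mean [ 0.4321 -0.1116  0.1107] ctr [ 433.2 -112.2] size [28.  28.2] long-ang 118.9
tube
n 7 mean [ 0.5852 -0.2135  0.1036] ctr [ 585.1 -213.4] size [5.5 1.5] long-ang 63.1
[ 0.42612655 -0.09441629  0.40406001] [ 1.79924085e+02 -1.20027432e-01  1.57802949e+02]
```

View pics/w1.png

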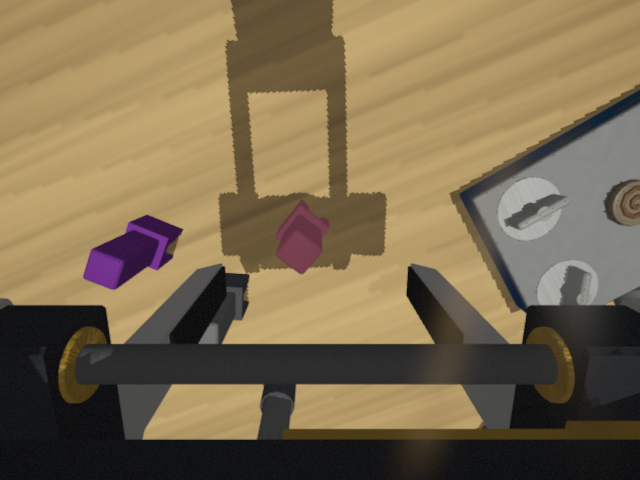

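The wrist view's pink key position matches the top view to about 1 mm, so I'll trust the top camera's fork key position (0.470, -0.2155).

>>> move_arm:
  increments:
    - [[1,-0.863,-0.956,0,0,0,0.031],[1,-0.863,-0.956,0,0,0,0.031],[1,-0.863,-0.956,0,0,0,0.031],[1,-0.863,-0.956,0,0,0,0.031],[1,-0.863,-0.956,0,0,0,0.031],[1,-0.863,-0.956,0,0,0,0.031]]

```text
time: 2.4
tool_pos: [0.4697, -0.2141, 0.4045]
ee_rot: [3.14, -0.001, 2.708]
wrist_force: [-0.5, 0.2, -0.2]
width: 0.0939
```

Run:
```python
from h import *
snap('wrist','w2'); snap('top','t2')
P=cloud('w2')
print('fork');rect(P,(.47,-.215),.04,.103,.13)
o=robot.get_obs();print(o['tool_pos'],np.degrees(o['ee_rot']))
```

```text
fork
n 1272 mean [ 0.469  -0.2151  0.1108] ctr [ 469.7 -215.4] size [27.6 27.6] long-ang 154.8
[ 0.46939672 -0.21380872  0.4051035 ] [1.79952462e+02 1.46946778e-02 1.55209955e+02]
```

View pics/w2.png

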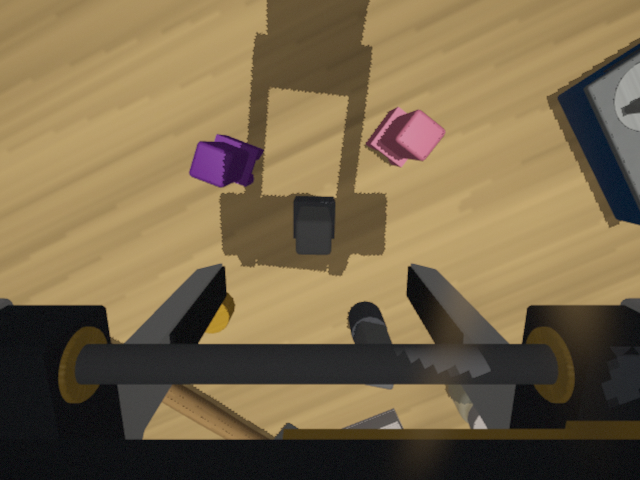

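The grey fork key sits centred between the jaws at pixel (315,235). Wrist and top positions agree, and its yaw is 155°/65°. I'll descend and grip.

>>> move_arm:
  increments:
    - [[1,-0.007,-0.015,0.3,0,0,0],[1,-0.007,-0.015,0.6,0,0,0],[1,-0.007,-0.015,0.8,0,0,0],[1,-0.007,-0.015,0.8,0,0,0]]

```text
time: 2.83
tool_pos: [0.468, -0.2152, 0.32]
ee_rot: [3.14, -0.009, 2.708]
wrist_force: [-0.5, 1.4, -0.8]
width: 0.094
```

>>> move_arm:
  increments:
    - [[1,0,0,0.2,0,0,0],[1,0,0,0.4,0,0,0],[1,0,0,0.57,0,0,0],[1,0,0,0.57,0,0,0],[1,0,0,0.57,0,0,0]]

```text
time: 3.25
tool_pos: [0.4695, -0.2169, 0.2686]
ee_rot: [3.141, 0.0, 2.707]
wrist_force: [0.2, 0.3, -0.8]
width: 0.0939
```

>>> move_arm:
  increments:
    - [[0,0,0,0,0,0,0],[0,0,0,0,0,0,0],[0,0,0,0,0,0,0],[0,0,0,0,0,0,0],[0,0,0,0,0,0,0],[0,0,0,0,0,0,0],[0,0,0,0,0,0,0],[0,0,0,0,0,0,0]]

```text
time: 3.92
tool_pos: [0.4694, -0.2178, 0.2676]
ee_rot: [3.141, -0.0, 2.706]
wrist_force: [-0.7, -0.3, 0.2]
width: 0.044
```

Run:
```python
from h import *
snap('scene','s3')
o=robot.get_obs();print(o['tool_pos'],np.degrees(o['ee_rot']),o['width'],o['wrist_force'])
crop('s3',170,80,370,280,3,'c5')
```

```text
[ 0.46942964 -0.2178347   0.26759481] [ 1.79992268e+02 -8.91164701e-03  1.55043542e+02] 0.04015503537199274 [-0.19141488 -0.65626585 -0.26668232]
```

View pics/c5.png

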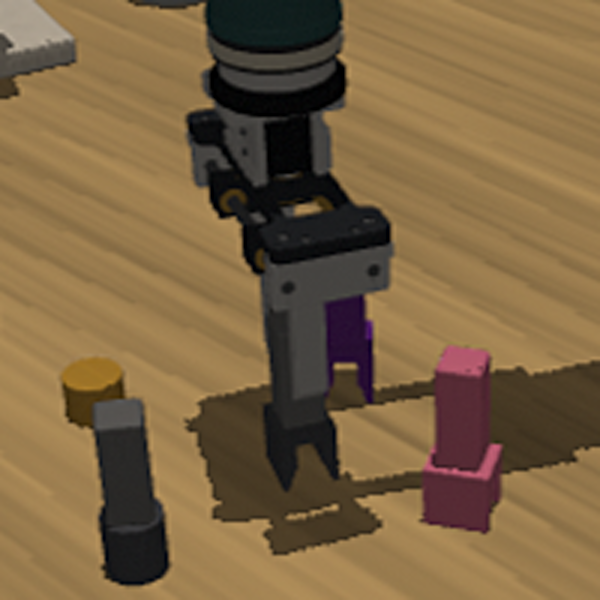

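The jaws are still closing (40 mm) on the fork key's handle. I'll keep closing, then lift.

>>> move_arm:
  increments:
    - [[0,0,0,0,0,0,0],[0,0,0,0,0,0,0],[0,0,0,0,0,0,0],[0,0,0,0,0,0,0],[0,0,0,0,0,0,0]]

```text
time: 4.38
tool_pos: [0.4695, -0.2177, 0.2675]
ee_rot: [3.141, -0.0, 2.706]
wrist_force: [0.6, -0.2, -0.4]
width: 0.0278
```

>>> move_arm:
  increments:
    - [[0,0,0,-0.2,0,0,0],[0,0,0,-0.5,0,0,0],[0,0,0,-0.8,0,0,0],[0,0,0,-1,0,0,0],[0,0,0,-1,0,0,0],[0,0,0,-1,0,0,0]]

```text
time: 4.88
tool_pos: [0.4695, -0.2179, 0.368]
ee_rot: [-3.141, 0.002, 2.706]
wrist_force: [-0.1, 0.2, -3.3]
width: 0.0279
```

Run:
```python
from h import *
snap('scene','s4');snap('top','t4')
o=robot.get_obs();print(o['tool_pos'],np.degrees(o['ee_rot']),o['width'],o['wrist_force'])
crop('s4',170,40,370,240,3,'c6')
P=cloud('t4')
for c in [(.576,.102)]: 
  rect(P,c,.035,.07,.09)
```

```text
[ 0.46902842 -0.21760813  0.3651006 ] [179.97510486  -0.24701589 155.04438284] 0.027970566505686013 [-0.94954147 -0.88268899 -3.33461812]
n 154 mean [0.576  0.1024 0.0777] ctr [577.2 103.1] size [13.3 47.6] long-ang 162.5
```

View pics/c6.png

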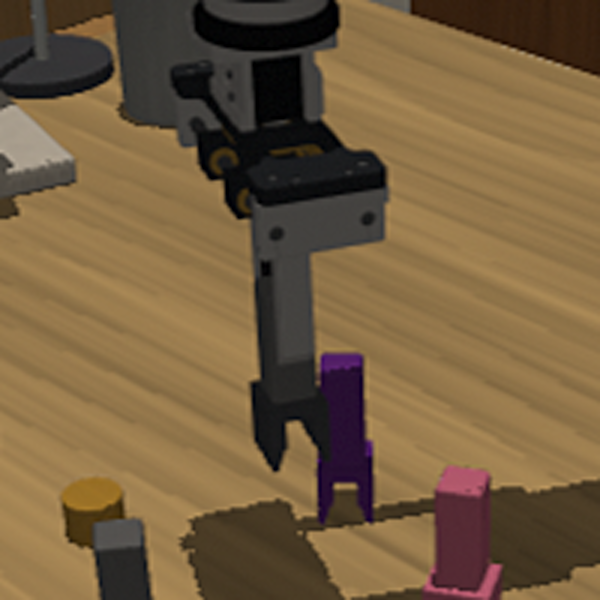

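The key is held and upright. I'll raise it, travel to a standoff short of the loose screw, then turn so the wrist camera sees the screw.

>>> move_arm:
  increments:
    - [[0,0,0,-0.3,0,0,0],[0,0,0,-0.6,0,0,0],[0,0,0,-0.6,0,0,0]]

```text
time: 5.23
tool_pos: [0.4698, -0.2181, 0.4313]
ee_rot: [-3.141, 0.006, 2.706]
wrist_force: [1.3, -0.5, -0.3]
width: 0.0279
```

>>> move_arm:
  increments:
    - [[0,0.03,0.25,0,0,0,0],[0,0.06,0.55,0,0,0,0],[0,0.103,0.85,0,0,0,0]]

```text
time: 5.48
tool_pos: [0.4961, -0.1361, 0.4244]
ee_rot: [-3.141, -0.005, 2.704]
wrist_force: [0.6, -0.0, -2.5]
width: 0.0281
```

>>> move_arm:
  increments:
    - [[0,0.03,0.3,0,0,0,0],[0,0.06,0.6,0,0,0,0],[0,0.103,0.85,0,0,0,0]]

```text
time: 5.73
tool_pos: [0.5229, -0.0532, 0.4241]
ee_rot: [-3.141, -0.005, 2.707]
wrist_force: [0.3, -0.3, -2.4]
width: 0.028
```

>>> move_arm:
  increments:
    - [[0,0.03,0.3,0,0,0,0],[0,0.06,0.55,0,0,0,0],[0,0.08,0.75,0,0,0,0],[0,0.103,0.85,0,0,0,0]]

```text
time: 6.07
tool_pos: [0.5494, 0.0286, 0.424]
ee_rot: [-3.141, -0.005, 2.709]
wrist_force: [-0.9, -0.2, -3.1]
width: 0.0283
```

>>> move_arm:
  increments:
    - [[0,0,0,0,0,0,0.06],[0,0,0,0,0,0,0.13],[0,0,0,0,0,0,0.2],[0,0,0,0,0,0,0.27],[0,0,0,0,0,0,0.34],[0,0,0,0,0,0,0.41],[0,0,0,0,0,0,0.47],[0,0,0,0,0,0,0.5]]

```text
time: 6.73
tool_pos: [0.5489, 0.0258, 0.4252]
ee_rot: [-3.138, -0.001, 1.916]
wrist_force: [-0.7, 0.4, -3.0]
width: 0.0279
```

>>> move_arm:
  increments:
    - [[0,0,0,0,0,0,0.06],[0,0,0,0,0,0,0.13],[0,0,0,0,0,0,0.2],[0,0,0,0,0,0,0.27],[0,0,0,0,0,0,0.34],[0,0,0,0,0,0,0.41],[0,0,0,0,0,0,0.444],[0,0,0,0,0,0,0.444]]

```text
time: 7.4
tool_pos: [0.5489, 0.0259, 0.4254]
ee_rot: [-3.138, 0.001, 1.222]
wrist_force: [0.4, -0.6, -1.6]
width: 0.0276
```

Run:
```python
from h import *
o=robot.get_obs();print(o['tool_pos'],np.degrees(o['ee_rot']),o['width'],o['wrist_force'])
snap('wrist','w5')
P=cloud('w5')
c=(.576,.102)
rect(P,c,.035,.07,.09)
rect(P,(.488,.088),.035,.07,.09)
```

```text
[0.5488516  0.02586803 0.42536039] [-1.79803016e+02  8.56180546e-02  6.99992753e+01] 0.027609728691126236 [ 0.41077033 -0.60111912 -1.59729028]
n 570 mean [0.5775 0.1021 0.0793] ctr [577.7 102.3] size [12.4 46.9] long-ang 160.2
n 617 mean [0.4898 0.0885 0.0785] ctr [488.7  88.1] size [13.2 47.3] long-ang 92.1
```

View pics/w5.png

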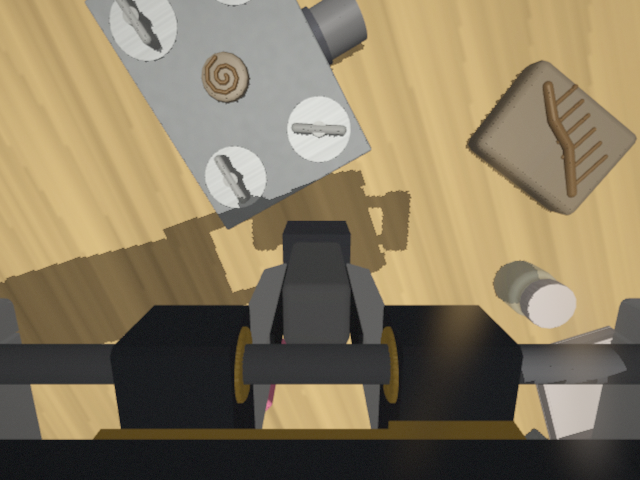

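The loose bar, at pixels (293,128)–(346,131), lies along the jaw axis, so the key's yaw suits it. Both cameras put the head at (0.577, 0.102). I'll move over it and come down to just above the bar.

>>> move_arm:
  increments:
    - [[0,0.25,0,0,0,0,0],[0,0.5,0,0,0,0,0],[0,0.75,0,0,0,0,0],[0,0.805,0,0,0,0,0],[0,0.805,0,0.3,0,0,0],[0,0.805,0,0.6,0,0,0],[0,0.805,0,0.67,0,0,0],[0,0.805,0,0.67,0,0,0]]

```text
time: 8.12
tool_pos: [0.5756, 0.1016, 0.3563]
ee_rot: [-3.134, 0.004, 1.224]
wrist_force: [-0.3, 0.3, -2.0]
width: 0.0276
```

Run:
```python
from h import *
o=robot.get_obs();print(o['tool_pos'],np.degrees(o['ee_rot']),o['width'],o['wrist_force'])
snap('scene','s6');snap('top','t6')
crop('s6',280,220,440,380,4,'c7')
crop('t6',180,140,340,280,4,'c8')
```

```text
[0.57558402 0.1016165  0.35633498] [-179.54565848    0.2289944    70.1136296 ] 0.027566872749453717 [-0.27149526  0.32235707 -1.9753416 ]
```

View pics/c7.png

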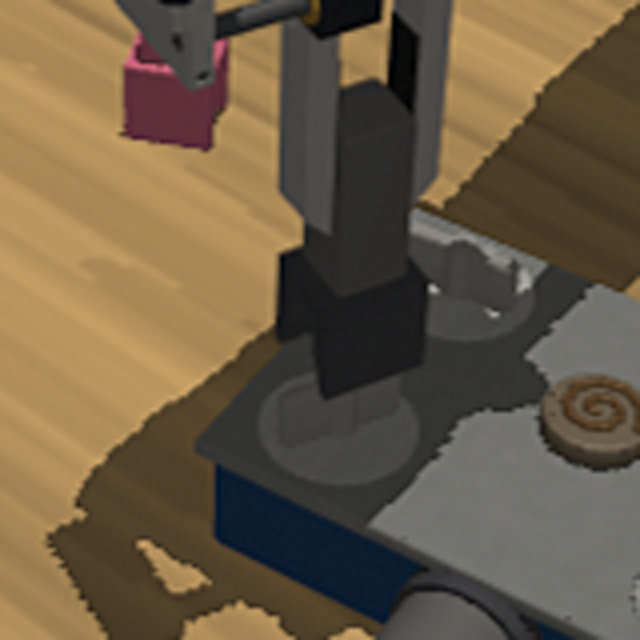

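View pics/c8.png

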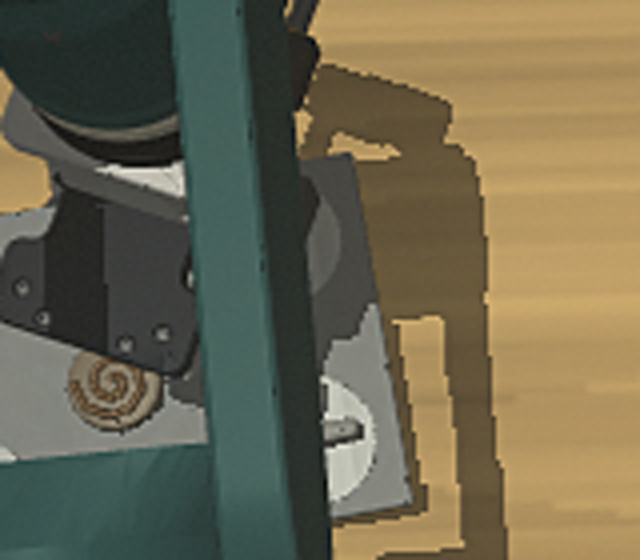

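The fork hangs just above the bar and parallel to it, with nothing touching. I'll lower it gently.

>>> move_arm:
  increments:
    - [[0,0.003,0.009,0.05,0,0,0],[0,0.003,0.009,0.1,0,0,0],[0,0.003,0.009,0.15,0,0,0],[0,0.003,0.009,0.18,0,0,0],[0,0.003,0.009,0.18,0,0,0]]

```text
time: 8.63
tool_pos: [0.5772, 0.102, 0.3418]
ee_rot: [-3.14, 0.001, 1.223]
wrist_force: [0.0, -0.1, -2.4]
width: 0.0277
```

>>> move_arm:
  increments:
    - [[0,0,0,0.04,0,0,0],[0,0,0,0.08,0,0,0],[0,0,0,0.11,0,0,0],[0,0,0,0.13,0,0,0],[0,0,0,0.14,0,0,0],[0,0,0,0.14,0,0,0]]

```text
time: 9.13
tool_pos: [0.5773, 0.1021, 0.3282]
ee_rot: [-3.141, 0.0, 1.223]
wrist_force: [-0.4, -0.2, -2.3]
width: 0.0277
```

Run:
```python
from h import *
o=robot.get_obs();print(o['tool_pos'],np.degrees(o['ee_rot']),o['width'],o['wrist_force'],o['wrist_torque'])
snap('scene','s7')
crop('s7',280,220,440,380,4,'c9')
```

```text
[0.57731247 0.10210503 0.32824724] [-1.79962911e+02  1.25240304e-02  7.00896391e+01] 0.0277008006719094 [-0.44435701 -0.19374345 -2.27775136] [-0.04818774  0.08183731 -0.01474721]
```

View pics/c9.png

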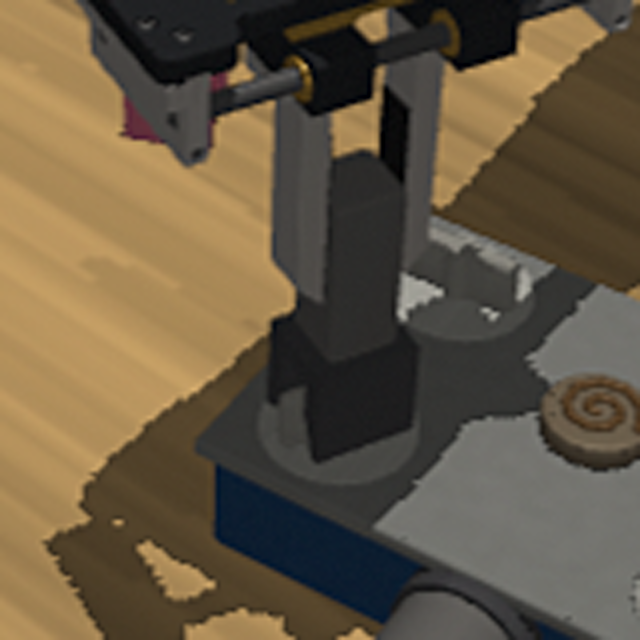

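The bar is now inside the fork with no contact force. I'll lower another 4.5 mm, ending about 1 mm above the lid.

>>> move_arm:
  increments:
    - [[0,0,0,0.02,0,0,0],[0,0,0,0.035,0,0,0],[0,0,0,0.045,0,0,0],[0,0,0,0.045,0,0,0],[0,0,0,0.045,0,0,0]]

```text
time: 9.6
tool_pos: [0.5774, 0.1021, 0.3241]
ee_rot: [-3.141, -0.0, 1.223]
wrist_force: [0.5, 0.2, -2.9]
width: 0.028
```

>>> move_arm:
  increments:
    - [[0,0,0,0,0,0,0.03],[0,0,0,0,0,0,0.06],[0,0,0,0,0,0,0.09],[0,0,0,0,0,0,0.12],[0,0,0,0,0,0,0.15],[0,0,0,0,0,0,0.18],[0,0,0,0,0,0,0.2],[0,0,0,0,0,0,0.2]]

```text
time: 10.27
tool_pos: [0.5774, 0.1021, 0.3243]
ee_rot: [3.142, -0.0, 0.909]
wrist_force: [-0.4, -0.3, -2.4]
width: 0.0279
```

Run:
```python
from h import *
o=robot.get_obs();print(o['tool_pos'],np.degrees(o['ee_rot']),o['width'],o['wrist_force'],o['wrist_torque'])
```

```text
[0.57742019 0.10214933 0.32432442] [ 1.79994753e+02 -2.76161772e-02  5.20680155e+01] 0.02788894630130625 [-0.40109421 -0.27574982 -2.42962367] [0.05301054 0.09080432 0.0233252 ]
```

Smooth, with low force. I'll continue turning clockwise.

>>> move_arm:
  increments:
    - [[0,0,0,0,0,0,0.04],[0,0,0,0,0,0,0.08],[0,0,0,0,0,0,0.12],[0,0,0,0,0,0,0.16],[0,0,0,0,0,0,0.2],[0,0,0,0,0,0,0.24],[0,0,0,0,0,0,0.28],[0,0,0,0,0,0,0.32]]

```text
time: 10.93
tool_pos: [0.5774, 0.1022, 0.3244]
ee_rot: [-3.141, -0.001, 0.405]
wrist_force: [0.9, 1.2, -3.0]
width: 0.0276
```

>>> move_arm:
  increments:
    - [[0,0,0,0,0,0,0.04],[0,0,0,0,0,0,0.08],[0,0,0,0,0,0,0.12],[0,0,0,0,0,0,0.16],[0,0,0,0,0,0,0.19],[0,0,0,0,0,0,0.21],[0,0,0,0,0,0,0.21]]

```text
time: 11.52
tool_pos: [0.5775, 0.1022, 0.3243]
ee_rot: [-3.141, -0.001, 0.077]
wrist_force: [1.2, 0.8, -2.1]
width: 0.0279
```

Run:
```python
from h import *
o=robot.get_obs();print(o['tool_pos'],np.degrees(o['ee_rot']),o['width'],o['wrist_force'],o['wrist_torque'])
snap('scene','s8')
crop('s8',280,220,440,380,4,'c10')
```

```text
[0.57747419 0.10219263 0.32433642] [-1.79981685e+02 -3.87444164e-02  4.41637857e+00] 0.02785146108743826 [ 1.1552028   0.75495561 -2.11229995] [0.0968804  0.05588634 0.06321401]
```

View pics/c10.png

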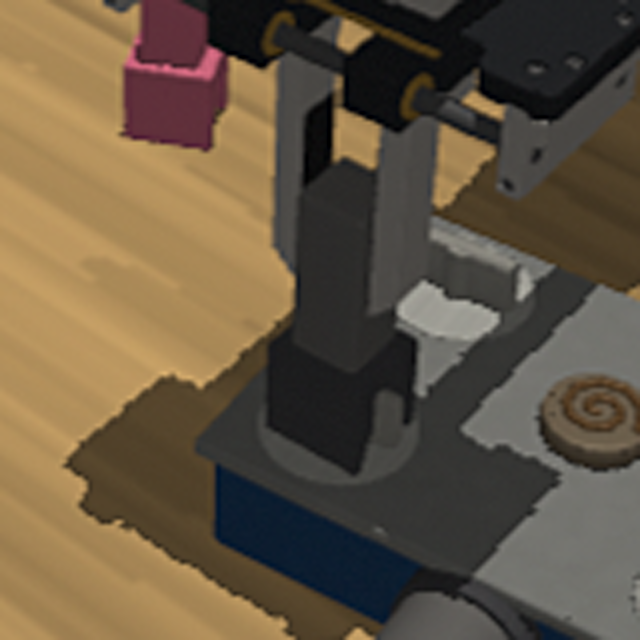

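>>> move_arm:
  increments:
    - [[0,0,0,0,0,0,0.02],[0,0,0,0,0,0,0.04],[0,0,0,0,0,0,0.055],[0,0,0,0,0,0,0.07],[0,0,0,0,0,0,0.07],[0,0,0,0,0,0,0.07]]

```text
time: 12.07
tool_pos: [0.5775, 0.1022, 0.3243]
ee_rot: [-3.141, -0.001, -0.033]
wrist_force: [1.4, 0.8, -1.1]
width: 0.0274
```

Run:
```python
from h import *
o=robot.get_obs();print(o['tool_pos'],np.degrees(o['ee_rot']),o['width'],o['wrist_force'],o['wrist_torque'])
```

```text
[0.57746811 0.10218149 0.32431847] [-1.79975981e+02 -3.28305517e-02 -1.87297000e+00] 0.027399307019196295 [ 1.38004226  0.76753213 -1.12023342] [ 0.19850544 -0.04731066  0.08444762]
```

>>> move_arm:
  increments:
    - [[0,0,0,0,0,0,0.01],[0,0,0,0,0,0,0.02],[0,0,0,0,0,0,0.03],[0,0,0,0,0,0,0.03],[0,0,0,0,0,0,0.03]]

```text
time: 12.48
tool_pos: [0.5774, 0.1022, 0.3243]
ee_rot: [-3.141, -0.001, -0.08]
wrist_force: [0.7, 1.5, -2.7]
width: 0.0276
```

Run:
```python
from h import *
o=robot.get_obs();print(o['tool_pos'],np.degrees(o['ee_rot']),o['width'],o['wrist_force'],o['wrist_torque'])
snap('scene','s9')
crop('s9',280,220,440,380,4,'c11')
```

```text
[0.57744824 0.10220099 0.32433931] [-1.79983915e+02 -3.67609902e-02 -4.57601389e+00] 0.027626653541209693 [ 0.74357985  1.47037799 -2.67699406] [ 0.2980033  -0.22805085  0.47034727]
```

View pics/c11.png

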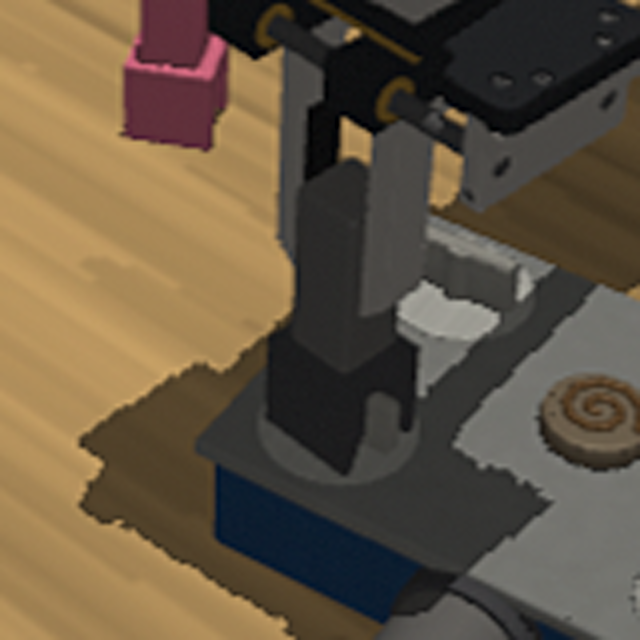

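Wrist torque jumped from 0.08 to 0.47 N m at key yaw ≈86°, which is the hard stop where it was expected. I'll relieve the turn by 5° (within the play), ease down 1 mm, and open.

>>> move_arm:
  increments:
    - [[0,0,0,0,0,0,-0.03],[0,0,0,0,0,0,-0.055],[0,0,0,0.005,0,0,-0.055],[0,0,0,0.01,0,0,-0.055],[0,0,0,0.01,0,0,-0.055]]

```text
time: 12.95
tool_pos: [0.5772, 0.1019, 0.3227]
ee_rot: [3.141, 0.001, 0.005]
wrist_force: [-0.5, -0.2, -2.3]
width: 0.0273
```

>>> move_arm:
  increments:
    - [[0.5,0,0,0,0,0,0],[0.5,0,0,0,0,0,0],[0.6,0,0,0,0,0,0],[0.7,0,0,0,0,0,0],[0.8,0,0,0,0,0,0],[0.9,0,0,0,0,0,0],[0.9,0,0,0,0,0,0],[0.9,0,0,0,0,0,0]]

```text
time: 13.62
tool_pos: [0.5774, 0.1021, 0.3232]
ee_rot: [-3.142, -0.0, 0.006]
wrist_force: [-0.0, -0.4, -0.2]
width: 0.0781
```

Run:
```python
from h import *
o=robot.get_obs();print(o['tool_pos'],np.degrees(o['ee_rot']),o['width'],o['wrist_force'],o['wrist_torque'])
snap('scene','s10')
crop('s10',280,220,440,380,4,'c12')
```

```text
[0.57737731 0.10210583 0.32321119] [-1.79995359e+02 -3.53291604e-03  3.36188055e-01] 0.07805015875889955 [-0.03741838 -0.4300723  -0.17415399] [ 0.0052765   0.15328275 -0.00442154]
```

View pics/c12.png

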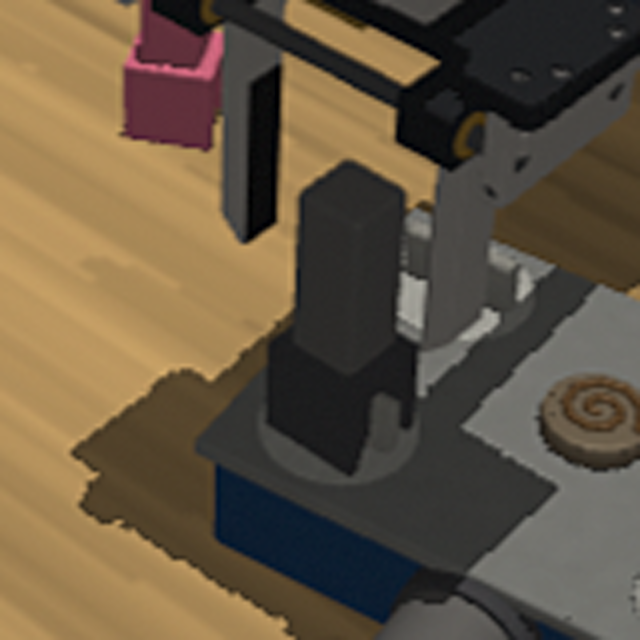

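The key stands free between the open jaws. I'll raise straight up, then back away so the camera has a clear view.

>>> move_arm:
  increments:
    - [[0.95,0,0,-0.2,0,0,0],[0.95,0,0,-0.5,0,0,0],[0.95,0,0,-0.8,0,0,0],[0.95,0,0,-1,0,0,0],[0.95,0,0,-1,0,0,0]]

```text
time: 14.08
tool_pos: [0.5776, 0.1021, 0.4296]
ee_rot: [-3.141, -0.011, 0.006]
wrist_force: [-0.2, 0.1, 1.5]
width: 0.0893
```

>>> move_arm:
  increments:
    - [[0.95,-1,0.4,0,0,0,0],[0.95,-1,0.8,0,0,0,0],[0.95,-1,1,0,0,0,0],[0.95,-1,1,0,0,0,0],[0.95,-1,1,0,0,0,0]]

```text
time: 14.5
tool_pos: [0.4761, -0.001, 0.4223]
ee_rot: [3.14, 0.002, 0.002]
wrist_force: [0.4, -0.4, 1.2]
width: 0.089
```

>>> move_arm:
  increments:
    - [[0.95,-0.4,0.4,0,0,0,0],[0.95,-0.7,0.8,0,0,0,0],[0.95,-0.7,1,0,0,0,0],[0.95,-0.7,1,0,0,0,0],[0.95,-0.7,1,0,0,0,0]]

```text
time: 14.92
tool_pos: [0.4083, -0.1002, 0.4224]
ee_rot: [-3.141, 0.0, 0.002]
wrist_force: [0.7, 0.5, -0.2]
width: 0.0895
```

Run:
```python
from h import *
o=robot.get_obs();print(o['time'],o['tool_pos'])
snap('scene','s11');snap('top','t11')
crop('t11',120,140,320,300,4,'c13')
P=cloud('t11');rect(P,(.577,.102),.03,.155,.19);rect(P,(.602,-.213),.04,.103,.13)
P=cloud('s11');rect(P,(.577,.102),.03,.162,.19)
```

```text
14.9167 [ 0.40829642 -0.10015099  0.42237653]
n 329 mean [0.5752 0.1015 0.1643] ctr [576.1 101.7] size [27.  28.6] long-ang 179.4
n 277 mean [ 0.6015 -0.2129  0.1091] ctr [ 602.2 -213.3] size [27.9 29.3] long-ang 142.3
n 302 mean [0.579  0.1034 0.1657] ctr [577.5 102.4] size [28.6 27.8] long-ang 0.6
```

View pics/c13.png

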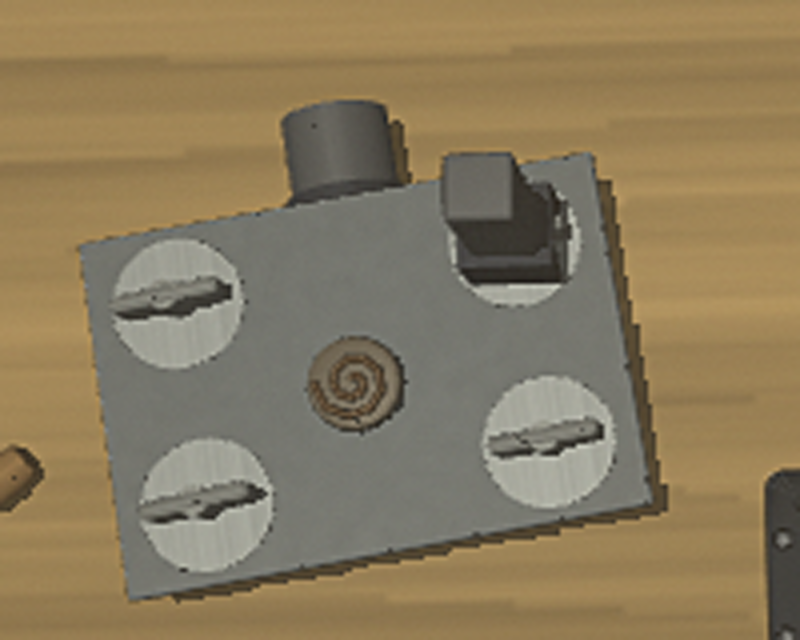

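View pics/s11.png

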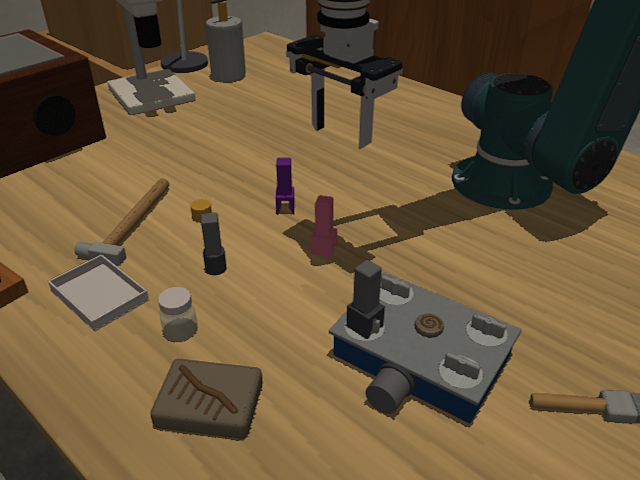

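The key stands upright on the screw at top-view pixel (245,190), with its top at z = 0.165 as a seated key should have. The tube key hasn't moved and the gripper is clear, so I'm handing in.

```bash
python3 -c "
from bench import robot
print(robot.close_job())"
```

```text
the job is handed in; nothing more can be done
None
```

I set the forked key over the loose screw, turned it clockwise to the hard stop, backed it off about 5° within its play, released it, and handed the job in at about 15 s.

- **Screw:** the torque jumped from 0.08 to 0.47 N m at key yaw ≈86°. That is where the stop should be: home ≈99° minus about 11° of play. I had no direct reading of the screw joint.
- **Forked key:** the last pictures show it upright on the screw, with its top at z ≈ 0.165 m, which is what a fully seated key should give. Top and scene cameras both place it within about 2 mm of the head's centre.
- **Tube key and look-alikes:** the tube key's measured position changed by less than 1 mm. I did not touch the pink and purple keys.
- **Disagreements:** early readings of the loose bar's angle ranged from 157° to 163°. I used 160°, and the fork went over the bar without noticeable force. No other check disagreed.

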